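# Pack two polished castings in their fitted tray

### The job

Put the amber round piece into the round pocket of the wooden tray and the green oblong piece into the oblong pocket, each standing upright and fully down on the pocket floor. Lower them in gently rather than dropping them, then let go.

Things in the scene. Friction and masses are not known exactly. Their poses are not given: they have to be found in the camera images.
- round_piece: Polished amber acrylic cylinder, diameter 56 mm, 50 mm high, standing upright on the bench, about 0.15 kg. Origin at the centre of its underside, z up.
- oblong_piece: Polished green acrylic block with a rectangular plan, 84 mm long (its x), 36 mm wide (its y), 50 mm high (its z), standing on the bench, about 0.18 kg. Origin at the centre of its underside. Ends are alike, so a half turn makes no difference. The similar blue six-sided and clear square pieces on the bench are not part of the job.
- round_pocket (a point): Centre of the floor of the round pocket in the pale wooden tray: diameter 76 mm, 18 mm deep, black floor 4 mm above the bench. The tray is 146 x 212 mm, 22 mm high, flat on top and fixed to the bench; its axes are those of this point, z up. The pocket centres lie 104 mm apart along the tray's y, this one on the -y side.
- oblong_pocket (a point): Centre of the floor of the oblong pocket in the same tray: 104 mm long along its x, 54 mm wide along its y, 18 mm deep, black floor 4 mm above the bench; z up. A seated piece stands 32 mm out of the tray.
Not all that is in view belongs to the job. Several things have the shape of the round_piece; the one meant has the colours described above. Of the things shaped like the oblong_piece, the green one is meant.

How it is judged:
At the end, for the whole second after the job is handed in: The round piece is in the round pocket (within 16 mm of its centre) and the oblong piece in the oblong pocket (within 18 mm of its centre, its length within 17 degrees of the pocket's), both upright within 7 degrees, their undersides less than 6 mm above the pocket floor, and at rest (horizontal distance between round_piece and round_pocket below 0.016 m and z of round_piece in the frame of round_pocket below 0.006 m and angle between each of round_piece, oblong_piece's own z axis and vertical below 0.12 rad and horizontal distance between oblong_piece and oblong_pocket below 0.018 m and z of oblong_piece in the frame of oblong_pocket below 0.006 m and angle between the x axis of oblong_piece and the x axis of oblong_pocket, either way round below 0.3 rad and linear speed of each of round_piece, oblong_piece below 0.02 m/s); the robot touches nothing.
It fails at once if the round piece is dropped into its pocket (faster than 0.8 m/s within 40 mm of the floor's centre, as after a fall of over 30 mm) (distance between round_piece and round_pocket below 0.04 m and linear speed of round_piece above 0.8 m/s).
It fails at once if the oblong piece is dropped into its pocket (faster than 0.8 m/s within 40 mm of the floor's centre, as after a fall of over 30 mm) (distance between oblong_piece and oblong_pocket below 0.04 m and linear speed of oblong_piece above 0.8 m/s).
It also fails if it takes over 61 s, if anything falls off the work surface, if the arm or the gripper's body presses on something with over 40 N, if the wrist force passes 120 N, or if a joint passes its speed limit or range.

### The arm

A 7-joint arm with a two-finger parallel gripper is mounted at the origin on the work surface. World frame = base frame: x ahead of the robot, y to its left, z up, the work surface at z = 0. Lengths are in m, angles in rad, forces in N, time in s.
With the tool pointing down it reaches from about 0.425 to 0.925 m from the base axis. Payload 6.8 kg.
Tool frame: the origin (TCP) lies midway between the tips of the shut fingers; the grasp point (between the pads) lies 19 mm behind it; z points along the fingers, x is the direction in which the jaws open and shut, and the axes are right-handed (so a half turn about z gives the same grasp; the last joint's range is limited). The gripper opens to 85 mm and grips with 20 to 120 N. Pads are 22 mm wide; open, the fingers measure 114 mm over their backs; the gripper's body (76 mm by 85 mm) begins 54 mm behind the grasp point. The pads swing forward as they close: fully open they stand 13 mm farther back than shut.
Start: joints at [-1.393, 0.477, 0.022, 1.555, -0.011, 1.109, -0.083], TCP at [0.19, 0.648, 0.231] pointing down, gripper open.
Joint ranges: [-2.96, 2.96], [-0.34, 2.1], [-1.41, 1.46], [0.24, 2.44], [-1.37, 4.51], [0.17, 1.92], [-2.96, 2.96]. Speed limits (rad/s): [2.39, 2.39, 3.14, 3.14, 3.14, 3.14, 3.14].

### API

Orientations are given as a unit quaternion [w, x, y, z].
In Python, from station import bot, imaging, nets gives the robot as it stands. The module is installed in compiled form; this text tells all that it offers.
- The arm moves only by the tool apply_moves, never from a script. Its argument "moves" is text: rows parted by semicolons, each of 7 numbers parted by spaces: the gripper command: -1 is fully open, 1 is shut, values between are in proportion, then the shift along the tool's x, y, z normalised to -1 to 1, where 1 is 120 mm, then the turn, a rotation vector about the tool's x, y, z normalised to -1 to 1, where 1 is 4 degrees. In form: hand dx dy dz rx ry rz; .... A call has 1 to 12 rows; each row shifts and turns the commanded pose from where the row before left it, along the tool's axes as they then stand; what a row does not reach is not made up. A row lasts 1/12 s, in which the tool goes at most 41.7 mm and 7.16 degrees, less where a joint would pass 70% of its speed; a pose out of reach is approached as far as the arm can. A call with a number of a shift or a turn outside -1 to 1 is refused whole. A call with a gripper value outside its range is refused whole. The fingers move at their own pace and stop on an object; "force" is the grip in N (left out, the last holds). Time passes only in rows, so rows that do not move let the fingers close. It gives the time, the measured TCP pose, the force and the opening at its end, in the units of the state.
- bot.get_obs(): the state, without advancing time (a new reading comes with each control period).
- imaging.read_camera(name): name is "side" or "top"; returns a dict with "image" (384x512x3 uint8, red, green, blue), "fx", "fy", "cx", "cy" (pixels), "dist_coeffs" ([k1, k2, p1, p2, k3] as OpenCV has them; the pictures are not rectified), "view" (4x4, takes a point from world to camera coordinates). Camera axes: x right, y down, z forward; pixel columns grow to the right and rows downward; lengths in m; the calibration is good to about 2 mm. A picture is of the moment at which its call begins. There is no depth.
- bot.hand_in(): hands the job in, once; it reports no verdict.
Trained networks look in a picture, given as the dict that the camera call returned (one of the last four; its "shot" number tells which), for a name from the list of things; names that differ only in an ending like _2 or _b are one class to them, and where a whole thing is asked for, a point or a joint stands for the part that bears it (a point fixed in the world has none). Each returns a list of dicts, best first, with "score" (0 to 1); they miss things now and then, are a little off and sometimes report something else, mostly with a low value. They report only what shows in the picture. A call takes as long as a camera call. They do not tell look-alikes from the thing itself.
- nets.spot_in(picture, name): "rect" ([left, top, right, bottom] in pixels, round what is visible of it).
- nets.outline_of(picture, name): "region" (384x512 bool, what is visible of it) and "rect" ([left, top, right, bottom] in pixels, round what is visible of it).
- nets.spot_point(picture, name): "location" ([column, row] in pixels: a listed point, or the origin of a listed thing).
The state is a dict: "t": time; "q": joint angles; "joint_vel": joint speeds; "joint_torque": joint torques, N m; "eef_pos": TCP position; "tool_rot": TCP orientation; "contact_force": force on the tool from outside, world axes, zero at the start; "torque": the same for the moment, N m; "gripper_width": opening from 0.0 (shut) to 1.0 (fully open).
Only numpy, scipy, OpenCV 4.12 (cv2) and the standard library are available. Lean on these libraries where they do the work, as an engineer would, in place of code of your own. Each camera call takes 0.05 s, during which the arm holds its last target.

## Working session

There is one attempt and no reset: what is moved stays moved. The work goes in short steps, Python scripts to look and compute and a tool call to move; the robot and the scene stay as the last step left them, time stands still between calls to the robot, and variables do not carry over. Pictures are saved under pics/ and viewed, and the job is handed in when it is done.

Besides the shell and the picture viewer there is one more tool, called after ">>>" as name(argument=value, ...), one argument or row to a line, values as JSON. apply_moves: Moves the arm, as the interface text tells. Scaled input: -1 to 1 covers 120 mm each way for a shift and 4 degrees each way for a turn. Its arguments: {"type":"object","properties":{"moves":{"type":"string"},"force":{"type":"number"}},"required":["moves"]}

```bash
mkdir -p pics
python3 - <<'E'
from station import bot, imaging, nets
import cv2,pickle
s=bot.get_obs(); print({k:s[k] for k in ('t','eef_pos','tool_rot','gripper_width','contact_force')})
for n in('side','top'):
    p=imaging.read_camera(n); pickle.dump(p,open(f'{n}0.pkl','wb'))
    cv2.imwrite(f'pics/{n}0.png',p['image'][:,:,::-1])
    print(n,p['fx'],p['cx'],p['cy'],p['dist_coeffs'],p['view'])
    for o in('round_piece','oblong_piece'):
        for d in nets.outline_of(p,o): print(o,round(d['score'],2),d['rect'],d['region'].sum())
        for d in nets.spot_point(p,o): print('  pt',o,round(d['score'],2),d['location'])
    for o in('round_pocket','oblong_pocket'):
        for d in nets.spot_point(p,o): print('  pt',o,round(d['score'],2),d['location'])
print(bot.get_obs()['t'])
E
```

```text
{'t': 0.0, 'eef_pos': array([0.19014877, 0.64703206, 0.23032701]), 'tool_rot': array([ 6.00161977e-04,  8.00606307e-01,  5.99190040e-01, -6.90223985e-04]), 'gripper_width': 0.9992163813542072, 'contact_force': array([-0.06950235,  0.37774207,  0.31506506])}
side 389.0967375894828 252.50972555781695 188.1613772435058 [-0.01937263  0.          0.          0.          0.        ] [[-0.96848891 -0.24902619  0.0038964   0.48128393]
 [-0.13456818  0.51005723 -0.84954872  0.10746555]
 [ 0.20957249 -0.82330285 -0.52749577  0.83312268]
 [ 0.          0.          0.          1.        ]]
round_piece 0.91 [191.2, 158.2, 210.3, 183.8] 466
round_piece 0.8 [197.6, 141.6, 218.6, 160.1] 340
round_piece 0.8 [225.8, 130.2, 245.1, 157.1] 373
  pt round_piece 0.77 [234.4, 146.9]
  pt round_piece 0.67 [210.7, 159.5]
  pt round_piece 0.59 [201.3, 178.0]
oblong_piece 0.83 [258.8, 164.5, 281.8, 198.1] 617
oblong_piece 0.61 [298.5, 177.9, 336.0, 207.0] 856
  pt oblong_piece 0.96 [315.8, 202.9]
  pt oblong_piece 0.79 [273.3, 188.3]
  pt round_pocket 0.73 [214.3, 223.0]
  pt oblong_pocket 0.67 [202.0, 250.9]
t
[... 192 characters left out ...]
548  -0.03777205  0.51173468]
 [ 0.03763732 -0.00527075 -0.99927756  0.80858329]
 [ 0.          0.          0.          1.        ]]
round_piece 0.9 [384.3, 113.7, 419.3, 152.4] 856
round_piece 0.67 [291.4, 102.4, 320.7, 136.0] 793
round_piece 0.64 [337.5, 93.9, 368.3, 123.7] 808
  pt round_piece 0.93 [300.5, 123.0]
  pt round_piece 0.75 [351.2, 113.2]
  pt round_piece 0.72 [395.2, 135.0]
oblong_piece 0.75 [283.4, 194.0, 328.6, 232.9] 894
oblong_piece 0.75 [291.0, 101.6, 316.7, 135.0] 752
oblong_piece 0.56 [277.7, 255.7, 321.7, 299.4] 876
  pt oblong_piece 0.8 [302.0, 211.3]
  pt oblong_piece 0.65 [298.8, 272.5]
  pt round_pocket 0.98 [220.2, 178.9]
  pt oblong_pocket 0.62 [168.7, 177.5]
0.7
```

View pics/top0.png

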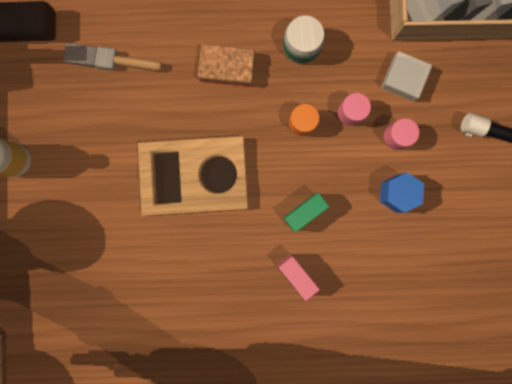

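View pics/side0.png

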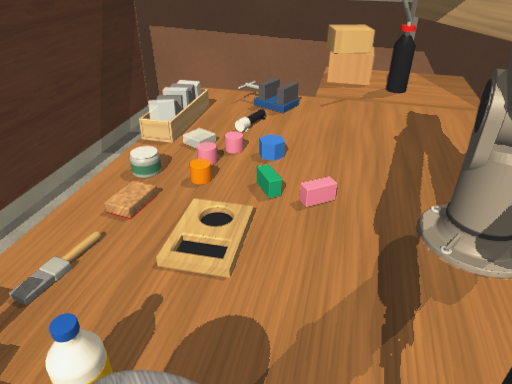

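Run:
```python
import pickle,cv2,numpy as np
p=pickle.load(open('top0.pkl','rb'))['image'][:,:,::-1]
q=pickle.load(open('side0.pkl','rb'))['image'][:,:,::-1]
a=cv2.resize(p[80:310,270:430],None,fx=2.5,fy=2.5,interpolation=3)
b=cv2.resize(q[120:215,180:345],None,fx=2.4,fy=2.4,interpolation=3)
b=cv2.copyMakeBorder(b,0,a.shape[0]-b.shape[0],0,0,0)
cv2.imwrite('pics/crop0.png',np.hstack([a,b]))
```

```text
(no output)
```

View pics/crop0.png

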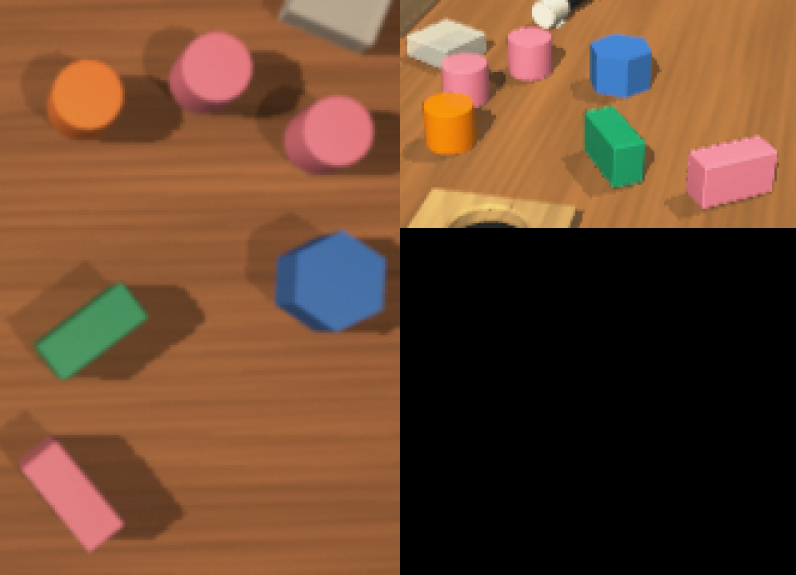

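```bash
cat > h.py <<'E'
import numpy as np,cv2
from scipy.optimize import minimize
def proj(p,P):
    V=p['view']; K=np.array([[p['fx'],0,p['cx']],[0,p['fy'],p['cy']],[0,0,1]])
    r,_=cv2.Rodrigues(V[:3,:3]); return cv2.projectPoints(np.asarray(P,float),r,V[:3,3],K,np.array(p['dist_coeffs']))[0][:,0]
def back(p,uv,z):
    K=np.array([[p['fx'],0,p['cx']],[0,p['fy'],p['cy']],[0,0,1]])
    n=cv2.undistortPoints(np.array(uv,float).reshape(-1,1,2),K,np.array(p['dist_coeffs']))[:,0]
    R=p['view'][:3,:3];c=-R.T@p['view'][:3,3]
    d=np.c_[n,np.ones(len(n))]@R
    return c+d*((z-c[2])/d[:,2])[:,None]
def plan(kind):
    if kind=='round':
        a=np.linspace(0,2*np.pi,40,endpoint=False);return .028*np.c_[np.cos(a),np.sin(a)]
    l,w={'oblong':(.042,.018),'tray':(.073,.106)}[kind]
    return np.array([[l,w],[-l,w],[-l,-w],[l,-w]])
def pts(kind,x,y,th,z0=0,h=.05):
    c,s=np.cos(th),np.sin(th);P=plan(kind)@np.array([[c,s],[-s,c]])+[x,y]
    return np.r_[np.c_[P,np.full(len(P),z0)],np.c_[P,np.full(len(P),z0+h)]]
def sil(p,kind,x,y,th,z0=0,h=.05):
    m=np.zeros((384,512),np.uint8)
    S=4;uv=proj(p,pts(kind,x,y,th,z0,h))
    m=np.zeros((384*S,512*S),np.uint8)
    cv2.fillConvexPoly(m,cv2.convexHull(((uv+.5)*S-.5).astype(np.float32)).round().astype(np.int32),255)
    return cv2.resize(m,(512,384),interpolation=cv2.INTER_AREA)/255.
def mask(im,kind,box=None):
    h=cv2.cvtColor(im,cv2.COLOR_RGB2HSV);H,S,V=cv2.split(h)
    if kind=='round': m=(H>=8)&(H<=17)&(S>225)&(V>130)
    elif kind=='oblong': m=(H>60)&(H<90)&(S>120)&(V>40)
    else: m=(H>=10)&(H<=25)&(V>150)&(S<175)
    m=m.astype(np.uint8)
    if box: k=np.zeros_like(m);k[box[1]:box[3],box[0]:box[2]]=1;m*=k
    n,l,st,_=cv2.connectedComponentsWithStats(m)
    i=1+st[1:,4].argmax();return (l==i).astype(np.uint8)
def fit(views,kind,x0,z0=0,h=.05):
    def f(v):
        return sum(np.abs(sil(p,kind,*v,z0,h)-m).sum()/m.sum() for p,m in views)
    sx=np.array([x0,[x0[0]+.01,*x0[1:]],[x0[0],x0[1]+.01,x0[2]],[*x0[:2],x0[2]+.15]])
    r=minimize(f,x0,method='Nelder-Mead',options=dict(initial_simplex=sx,xatol=1e-4,fatol=1e-4,maxiter=300))
    return r.x,r.fun
E
python3 - <<'E'
import pickle
from h import *
t=pickle.load(open('top0.pkl','rb'));s=pickle.load(open('side0.pkl','rb'))
vis={'t':t['image'].copy(),'s':s['image'].copy()}
def draw(k,p,m):
    c,_=cv2.findContours(m,0,1);cv2.drawContours(vis[k],c,-1,(255,255,255),1)
for kind,bt,bs,c in (('round',(280,95,330,145),(180,150,220,190),(305,119)),('oblong',(275,185,340,240),(245,155,290,205),(306,212))):
    mt=mask(t['image'],kind,bt);ms=mask(s['image'],kind,bs)
    draw('t',t,mt);draw('s',s,ms)
    x=back(t,[c],.05)[0][:2]
    for th in ((0,) if kind=='round' else (-.9,0.6)):
      for n,v in(('top',[(t,mt)]),('side',[(s,ms)]),('both',[(t,mt),(s,ms)])):
        print(kind,n,*fit(v,kind,[*x,th]),mt.sum(),ms.sum())
m=mask(t['image'],'tray',(130,128,255,222))
m=cv2.drawContours(np.zeros_like(m),[cv2.convexHull(cv2.findNonZero(m))],-1,1,-1)
draw('t',t,m);print('tray',fit([(t,m)],'tray',[*back(t,[(192,176)],.022)[0][:2],0],0,.022))
m2=mask(s['image'],'tray',(150,195,260,280))
m2=cv2.drawContours(np.zeros_like(m2),[cv2.convexHull(cv2.findNonZero(m2))],-1,1,-1);draw('s',s,m2)
print('tray side',fit([(s,m2)],'tray',[*back(t,[(192,176)],.022)[0][:2],0],0,.022))
print('pockets',back(t,[(220.2,178.9),(168.7,177.5)],.004),back(s,[(214.3,223),(202,250.9)],.004))
a=cv2.resize(vis['t'][90:250,130:345],None,fx=2,fy=2);b=cv2.resize(vis['s'][140:285,150:300],None,fx=2.4,fy=2.4)
H=max(a.shape[0],b.shape[0]);z=lambda i:cv2.copyMakeBorder(i,0,H-i.shape[0],0,0,0)
cv2.imwrite('pics/m0.png',np.hstack([z(a),z(b)])[:,:,::-1])
E
```

```text
Traceback (most recent call last):
  File "h.py", line 34, in mask
    i=1+st[1:,4].argmax();return (l==i).astype(np.uint8)
        ~~~~~~~~~~~~~~~^^
ValueError: attempt to get argmax of an empty sequence
```

Run:
```python
import pickle,cv2
t=pickle.load(open('top0.pkl','rb'));s=pickle.load(open('side0.pkl','rb'))
for p,L in((t,[(305,119),(297,128),(285,128),(320,150),(306,212),(310,224),(143,190),(192,145),(240,150)]),(s,[(201,167),(201,177),(268,175),(277,190),(220,180),(190,220),(230,230),(190,265)])):
    h=cv2.cvtColor(p['image'],cv2.COLOR_RGB2HSV)
    for u,v in L: print((u,v),h[v,u])
```

```text
(305, 119) [ 12 190 228]
(297, 128) [ 12 192 220]
(285, 128) [ 12 161 150]
(320, 150) [ 12 162 161]
(306, 212) [ 69 129 148]
(310, 224) [ 13 157  99]
(143, 190) [ 16 140 208]
(192, 145) [ 15 139 219]
(240, 150) [ 15 140 206]
(201, 167) [ 18 245 245]
(201, 177) [ 16 244 237]
(268, 175) [ 76 203 175]
(277, 190) [ 76 198 148]
(220, 180) [ 14 163 185]
(190, 220) [ 19 137 224]
(230, 230) [ 17 139 208]
(190, 265) [ 17 137 212]
```

```bash
sed -i 's/m=(H>=8)&(H<=17)&(S>225)&(V>130)/m=(H>=6)\&(H<=22)\&(S>178)\&(V>110)/; s/(S>120)&(V>40)/(S>70)\&(V>40)/; s/(V>150)&(S<175)/(V>165)\&(S<152)/;s/(H>60)&(H<90)/(H>45)\&(H<95)/' h.py
cat > m.py <<'E'
import pickle
from h import *
t=pickle.load(open('top0.pkl','rb'));s=pickle.load(open('side0.pkl','rb'))
vis={'t':t['image'].copy(),'s':s['image'].copy()}
def draw(k,p,m):
    c,_=cv2.findContours(m,0,1);cv2.drawContours(vis[k],c,-1,(255,255,255),1)
for kind,bt,bs,c in (('round',(280,95,330,145),(180,150,220,190),(305,119)),('oblong',(275,185,340,240),(245,155,290,205),(306,212))):
    mt=mask(t['image'],kind,bt);ms=mask(s['image'],kind,bs)
    draw('t',t,mt);draw('s',s,ms)
    x=back(t,[c],.05)[0][:2]
    for th in ((0,) if kind=='round' else (-.9,)):
      for n,v in(('top',[(t,mt)]),('side',[(s,ms)]),('both',[(t,mt),(s,ms)])):
        print(kind,n,*fit(v,kind,[*x,th]),mt.sum(),ms.sum())
m=mask(t['image'],'tray',(130,128,255,222))
m=cv2.drawContours(np.zeros_like(m),[cv2.convexHull(cv2.findNonZero(m))],-1,1,-1)
draw('t',t,m);print('tray',fit([(t,m)],'tray',[*back(t,[(192,176)],.022)[0][:2],0],0,.022))
m2=mask(s['image'],'tray',(150,195,260,280))
m2=cv2.drawContours(np.zeros_like(m2),[cv2.convexHull(cv2.findNonZero(m2))],-1,1,-1);draw('s',s,m2)
print('tray side',fit([(s,m2)],'tray',[*back(t,[(192,176)],.022)[0][:2],0],0,.022))
print('pockets',back(t,[(220.2,178.9),(168.7,177.5)],.004),back(s,[(214.3,223),(202,250.9)],.004))
a=cv2.resize(vis['t'][90:250,130:345],None,fx=2,fy=2);b=cv2.resize(vis['s'][140:285,150:300],None,fx=2.4,fy=2.4)
H=max(a.shape[0],b.shape[0]);z=lambda i:cv2.copyMakeBorder(i,0,H-i.shape[0],0,0,0)
cv2.imwrite('pics/m0.png',np.hstack([z(a),z(b)])[:,:,::-1])
E
python3 m.py
```

```text
round top [ 0.6592795  -0.08655574  0.06933065] 0.0623672385620915 768 516
round side [ 0.66108957 -0.08341052  0.03934566] 0.06349749202006384 768 516
round both [ 0.66031749 -0.08612552  0.06717924] 0.17085102694178445 768 516
oblong top [ 0.47395546 -0.08467352 -0.95900169] 0.0977390227050723 823 630
oblong side [ 0.47640218 -0.08318142 -1.00000087] 0.07505757858699036 823 630
oblong both [ 0.47540239 -0.08451313 -0.97018563] 0.2137605921266846 823 630
tray (array([0.55462334, 0.13997996, 0.03362484]), np.float64(0.019103976749237833))
tray side (array([0.55775711, 0.14269657, 0.04734121]), np.float64(0.025241425984389578))
pockets [[0.54675211 0.08517858 0.004     ]
 [0.55262437 0.19062976 0.004     ]] [[0.56031986 0.09640929 0.004     ]
 [0.55353638 0.19169929 0.004     ]]
```

View pics/m0.png

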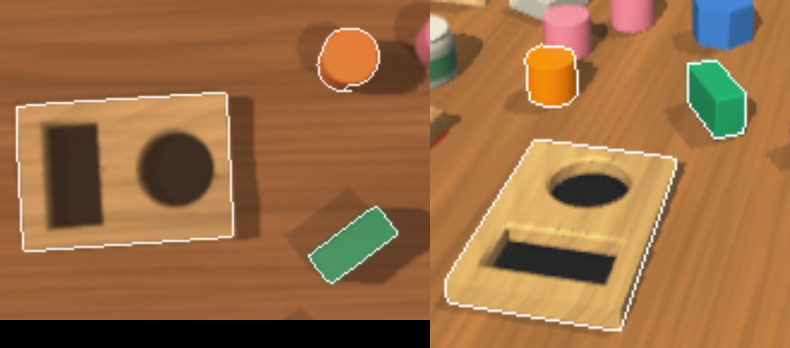

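Candidates in the top picture: the round ones are amber (305,119), pink (355,109) and pink (402,133). The oblong ones are green (306,212) and pink (298,278). By the description I take amber and green; the crop confirms both. First I turn the jaws to the green block's yaw and go above the amber piece.

>>> apply_moves(
  moves="-1 0 0 0 0 0 0.98;-1 0 0 0 0 0 0.98;-1 0 0 0 0 0 0.98;-1 0 0 0 0 0 0.98;-1 0 0 0 0 0 0.98;-1 0 0 0 0 0 0.98;-1 0 0 0 0 0 0.98;-1 0 0 0 0 0 0.98;-1 0 0 0 0 0 0.98;-1 0 0 0 0 0 0.98;-1 -0.01 0.32 0 0 0 0;-1 -0.01 0.32 0 0 0 0",
  force=40,
)

```text
t: 1.7
eef_pos: [0.2298, 0.5838, 0.2308]
tool_rot: [-0.0, 0.955, 0.298, -0.0]
contact_force: [1.9, -0.0, 0.6]
gripper_width: 1.002
```

>>> apply_moves(
  moves="-1 -0.01 0.33 0 0 0 0;-1 -0.01 0.33 0 0 0 0;-1 -0.01 0.33 0 0 0 0;-1 -0.01 0.33 0 0 0 0;-1 -0.01 0.33 0 0 0 0;-1 -0.01 0.33 0 0 0 0;-1 -0.01 0.33 0 0 0 0;-1 -0.01 0.33 0 0 0 0;-1 -0.01 0.33 0 0 0 0;-1 -0.01 0.33 0 0 0 0",
)

```text
t: 2.53
eef_pos: [0.4465, 0.2478, 0.2317]
tool_rot: [-0.0, 0.955, 0.296, 0.0]
contact_force: [1.0, 0.7, 0.4]
gripper_width: 0.995
```

>>> apply_moves(
  moves="-1 -0.01 0.33 0 0 0 0;-1 -0.01 0.33 0 0 0 0;-1 -0.01 0.33 0 0 0 0;-1 -0.01 0.33 0 0 0 0;-1 -0.01 0.33 0 0 0 0;-1 -0.01 0.33 0 0 0 0;-1 -0.01 0.33 0 0 0 0;-1 -0.01 0.33 0 0 0 0;-1 -0.01 0.33 0 0 0 0;-1 -0.01 0.32 0 0 0 0;-1 0 0 0.3 0 0 0;-1 0 0 0.3 0 0 0",
)

```text
t: 3.53
eef_pos: [0.6617, -0.0872, 0.1608]
tool_rot: [0.002, 0.956, 0.294, 0.003]
contact_force: [0.0, 1.8, -1.8]
gripper_width: 1.001
```

Run:
```python
from station import bot, imaging, nets
import cv2,numpy as np
print(bot.get_obs()['q'].round(2),bot.get_obs()['eef_pos'])
a=imaging.read_camera('top')['image'];b=imaging.read_camera('side')['image']
cv2.imwrite('pics/a1.png',cv2.resize(np.hstack([a[30:330,150:450],b[60:360,100:400]]),None,fx=1.3,fy=1.3)[:,:,::-1])
```

```text
[-0.29  0.57  0.47  1.67 -0.3   0.97  0.88] [ 0.66168943 -0.08716799  0.16079458]
```

View pics/a1.png

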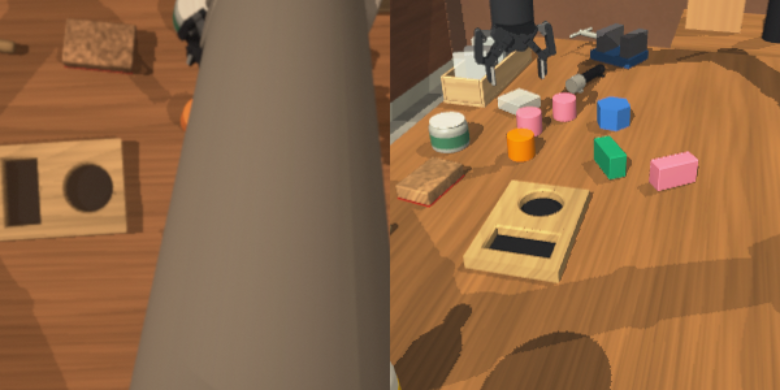

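The side view shows the gripper directly above the amber piece (side px about 200,167) with both neighbours clear. Descending and gripping.

>>> apply_moves(
  moves="-1 0 -0.02 0.25 0 0 0;-1 0 0 0.25 0 0 0;-1 0 0 0.25 0 0 0;-1 0 0 0.25 0 0 0;-1 0 0 0.15 0 0 0;-1 0 0 0.07 0 0 0;-1 0 0 0 0 0 0;1 0 0 0 0 0 0;1 0 0 0 0 0 0;1 0 0 0 0 0 0;1 0 0 0 0 0 0;1 0 0 0 0 0 0",
  force=40,
)

```text
t: 4.63
eef_pos: [0.6593, -0.0812, 0.0153]
tool_rot: [0.001, 0.955, 0.296, 0.002]
contact_force: [-1.0, 0.3, 5.9]
gripper_width: 0.647
```

>>> apply_moves(
  moves="1 0 0 0 0 0 0;1 0 0 0 0 0 0;1 0 0 0 0 0 0;1 0 0 0 0 0 0",
)

```text
t: 4.97
eef_pos: [0.6592, -0.0812, 0.0154]
tool_rot: [0.001, 0.955, 0.296, 0.002]
contact_force: [-0.7, -0.1, 6.8]
gripper_width: 0.64
```

>>> apply_moves(
  moves="1 0 0 -0.05 0 0 0;1 0 0 -0.1 0 0 0;1 0 0 -0.2 0 0 0;1 0 0 -0.2 0 0 0;1 0 0 -0.2 0 0 0;1 0 0 -0.15 0 0 0;1 0 0 -0.05 0 0 0;1 0 0 0 0 0 0",
)

```text
t: 5.63
eef_pos: [0.6589, -0.0812, 0.1296]
tool_rot: [0.001, 0.955, 0.296, 0.002]
contact_force: [-0.0, -0.4, -2.1]
gripper_width: 0.639
```

Run:
```python
from station import bot, imaging, nets
from h import *
o=bot.get_obs();e=o['eef_pos'];print(e,o['gripper_width'])
s=imaging.read_camera('side');b=s['image']
c=proj(s,[e])[0].astype(int)
# residual: hypothetical pieces at TCP offset
v=b.copy()
uv=proj(s,pts('round',e[0],e[1],0,e[2]-.015,.05))
cv2.polylines(v,[cv2.convexHull(uv.astype(np.float32)).astype(int)],True,(0,0,255),1)
x,y=c
cv2.imwrite('pics/a2.png',cv2.resize(v[max(0,y-70):y+80,x-80:x+80],None,fx=4,fy=4)[:,:,::-1])
```

```text
[ 0.65888533 -0.08119835  0.12957221] 0.639436019752387
```

View pics/a2.png

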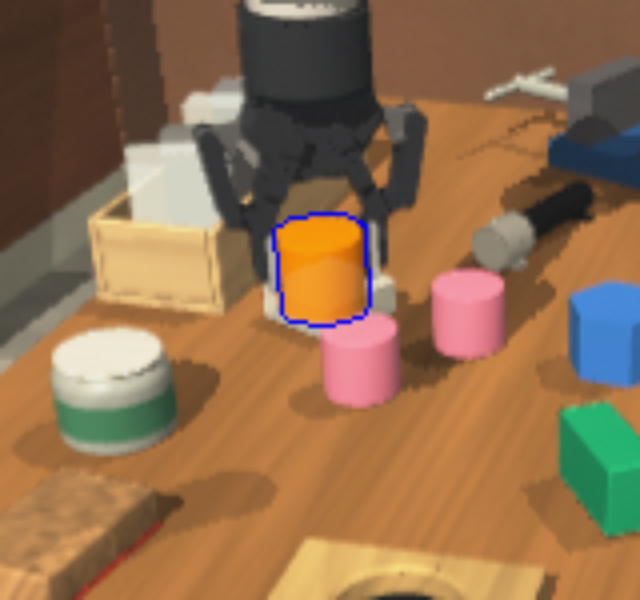

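>>> apply_moves(
  moves="1 0.01 -0.12 0 0 0 0;1 0.01 -0.22 0 0 0 0;1 0.015 -0.25 0 0 0 0;1 0.02 -0.26 0 0 0 0;1 0.015 -0.25 0 0 0 0;1 0.015 -0.25 0 0 0 0;1 0.015 -0.2 0 0 0 0;1 0.01 -0.12 0 0 0 0;1 0 0 0 0 0 0;1 0 0 0.2 0 0 0;1 0 0 0.1 0 0 0;1 0 0 0 0 0 0",
)

```text
t: 6.68
eef_pos: [0.5523, 0.091, 0.0876]
tool_rot: [0.0, 0.955, 0.296, -0.003]
contact_force: [-1.0, 0.3, -1.5]
gripper_width: 0.648
```

```bash
cat > v.py <<'E'
from station import bot, imaging, nets
from h import *
import sys
kind,th,out,px,py=sys.argv[1],float(sys.argv[2]),sys.argv[3],float(sys.argv[4]),float(sys.argv[5]);h=float(sys.argv[6])
o=bot.get_obs();e=o['eef_pos'];print(e,o['tool_rot'],o['gripper_width'],o['contact_force'])
ims=[]
for n in('side','top'):
    s=imaging.read_camera(n);v=s['image'].copy()
    uv=proj(s,pts(kind,e[0],e[1],th,e[2]-h,.05))
    raw=v.copy()
    cv2.polylines(v,[cv2.convexHull(uv.astype(np.float32)).astype(int)],True,(0,0,255),1)
    cv2.polylines(v,[cv2.convexHull(proj(s,pts('tray',.556,.141,.04,0,.022)).astype(np.float32)).astype(int)],True,(255,0,255),1)
    x,y=proj(s,[[px,py,.04]])[0].astype(int);y=max(y,65);x=min(max(x,65),447)
    ims.append(cv2.resize(v[y-65:y+75,x-65:x+65],None,fx=3,fy=3))
cv2.imwrite(out,np.hstack(ims)[:,:,::-1])
E
python3 v.py round 0 pics/a3.png .558 .089 .015
```

```text
[0.55230478 0.09099407 0.08755945] [ 1.10765013e-04  9.55249308e-01  2.95781961e-01 -3.43202341e-03] 0.6484238339941921 [-0.97112105  0.30499663 -1.4992964 ]
```

View pics/a3.png

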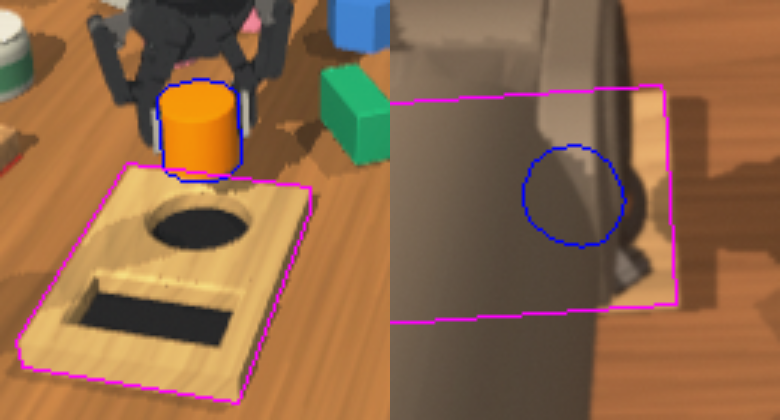

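>>> apply_moves(
  moves="1 0.03 0.03 0.05 0 0 0;1 0 0 0.1 0 0 0;1 0 0 0.1 0 0 0;1 0 0 0.08 0 0 0;1 0 0 0.05 0 0 0;1 0 0 0 0 0 0",
)

```text
t: 7.28
eef_pos: [0.5589, 0.0906, 0.0434]
tool_rot: [-0.0, 0.955, 0.296, -0.002]
contact_force: [0.5, 0.6, -2.3]
gripper_width: 0.648
```

```bash
python3 v.py round 0 pics/a4.png .558 .089 .015
```

```text
[0.55886926 0.0905728  0.04338408] [-4.84721693e-05  9.55217109e-01  2.95901266e-01 -1.64697256e-03] 0.6479075821223462 [ 0.45378002  0.59114056 -2.28146308]
```

View pics/a4.png

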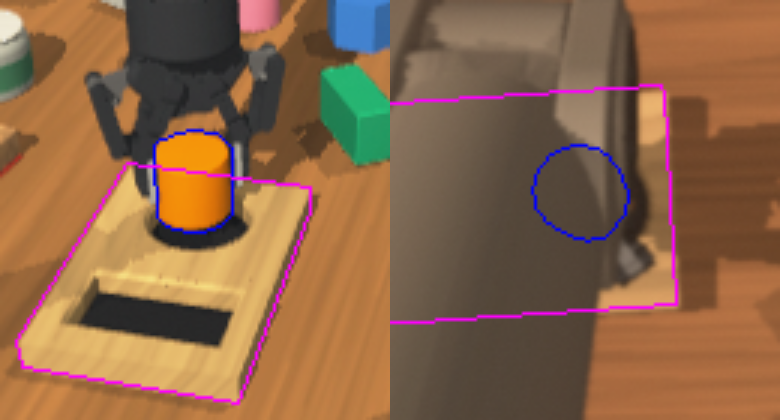

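>>> apply_moves(
  moves="1 -0.02 -0.01 0.05 0 0 0;1 0 0 0.06 0 0 0;1 0 0 0.04 0 0 0;1 0 0 0.03 0 0 0;1 0 0 0.02 0 0 0;1 0 0 0 0 0 0;1 0 0 0 0 0 0",
)

```text
t: 7.97
eef_pos: [0.5576, 0.0904, 0.0212]
tool_rot: [0.0, 0.955, 0.296, -0.0]
contact_force: [-0.1, 0.9, -1.1]
gripper_width: 0.646
```

>>> apply_moves(
  moves="1 0 0 0.01 0 0 0;1 0 0 0 0 0 0;0.2 0 0 0 0 0 0;-0.4 0 0 0 0 0 0;-1 0 0 0 0 0 0;-1 0 0 0 0 0 0;-1 0 0 0 0 0 0;-1 0 0 0 0 0 0;-1 0 0 0 0 0 0",
)

```text
t: 8.72
eef_pos: [0.5576, 0.0905, 0.0201]
tool_rot: [0.0, 0.955, 0.296, 0.0]
contact_force: [-1.4, 0.6, 0.4]
gripper_width: 1.002
```

>>> apply_moves(
  moves="-1 0 0 -0.05 0 0 0;-1 0 0 -0.15 0 0 0;-1 0 0 -0.25 0 0 0;-1 0 0 -0.25 0 0 0;-1 0 0 -0.2 0 0 0;-1 0 0 0 0 0 0",
)

```text
t: 9.22
eef_pos: [0.5608, 0.0907, 0.1332]
tool_rot: [-0.0, 0.955, 0.296, 0.004]
contact_force: [1.1, -0.9, -0.5]
gripper_width: 1.001
```

```bash
python3 v.py round 0 pics/a5.png .558 .089 .015
```

```text
[0.56076395 0.09070703 0.13324879] [-4.50539886e-05  9.55299462e-01  2.95610710e-01  4.15252438e-03] 1.0014771858817186 [ 1.12214831 -0.92839232 -0.46769369]
```

View pics/a5.png

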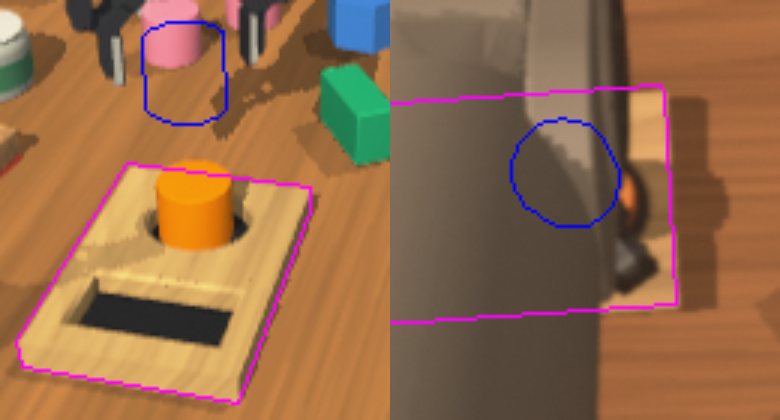

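The amber piece is seated in the round pocket (crop about 195,205). On to the green block.

>>> apply_moves(
  moves="-1 -0.1 0.06 0 0 0 0;-1 -0.2 0.11 0 0 0 0;-1 -0.24 0.14 0 0 0 0;-1 -0.24 0.14 0 0 0 0;-1 -0.24 0.14 0 0 0 0;-1 -0.2 0.11 0 0 0 0;-1 -0.14 0.08 0 0 0 0;-1 -0.05 0.02 0.1 0 0 0;-1 0 0 0.2 0 0 0;-1 0 0 0.1 0 0 0;-1 0 0 0 0 0 0",
)

```text
t: 10.23
eef_pos: [0.4685, -0.0852, 0.0771]
tool_rot: [-0.001, 0.955, 0.295, -0.003]
contact_force: [-0.5, -0.8, -0.1]
gripper_width: 0.997
```

```bash
python3 v.py oblong -.97 pics/a6.png .4755 -.084 .018
```

```text
[ 0.46852849 -0.08518893  0.07707722] [-7.98245822e-04  9.55402025e-01  2.95286996e-01 -3.45310211e-03] 0.9973152038148467 [-0.5365776  -0.77972902 -0.05291772]
```

View pics/a6.png

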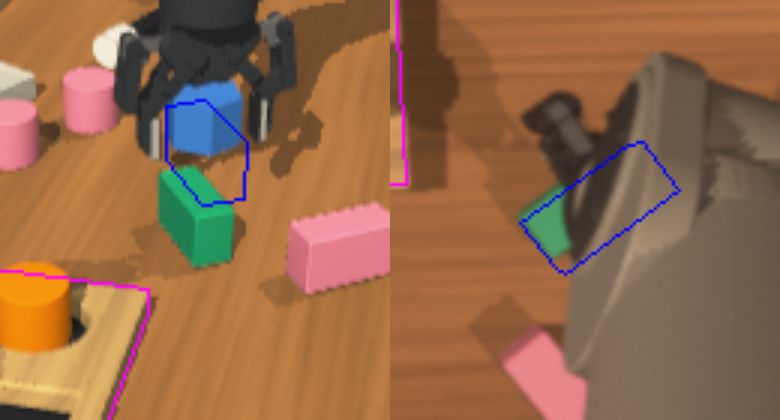

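>>> apply_moves(
  moves="-1 0.05 0.025 0.05 0 0 0;-1 0 0 0.15 0 0 0;-1 0 0 0.15 0 0 0;-1 0 0 0.1 0 0 0;-1 0 0 0.04 0 0 0;-1 0 0 0 0 0 0;1 0 0 0 0 0 0;1 0 0 0 0 0 0;1 0 0 0 0 0 0;1 0 0 0 0 0 0;1 0 0 0 0 0 0;1 0 0 0 0 0 0",
)

```text
t: 11.33
eef_pos: [0.4793, -0.0835, 0.022]
tool_rot: [0.0, 0.955, 0.296, 0.001]
contact_force: [-1.2, 0.4, 5.2]
gripper_width: 0.415
```

>>> apply_moves(
  moves="1 0 0 0 0 0 0;1 0 0 0 0 0 0;1 0 0 0 0 0 0;1 0 0 -0.05 0 0 0;1 0 0 -0.15 0 0 0;1 0 0 -0.2 0 0 0;1 0 0 -0.2 0 0 0;1 0 0 -0.2 0 0 0;1 0 0 -0.1 0 0 0;1 0 0 0 0 0 0",
)

```text
t: 12.17
eef_pos: [0.4806, -0.0835, 0.132]
tool_rot: [0.0, 0.955, 0.296, 0.003]
contact_force: [0.4, -0.9, -2.5]
gripper_width: 0.412
```

```bash
python3 v.py oblong -.97 pics/a7.png .4755 -.084 .018
```

```text
[ 0.48059889 -0.08354585  0.13201462] [4.67001320e-04 9.55228339e-01 2.95858483e-01 2.52193480e-03] 0.41169865025774344 [ 0.41204094 -0.86405774 -2.52116352]
```

View pics/a7.png

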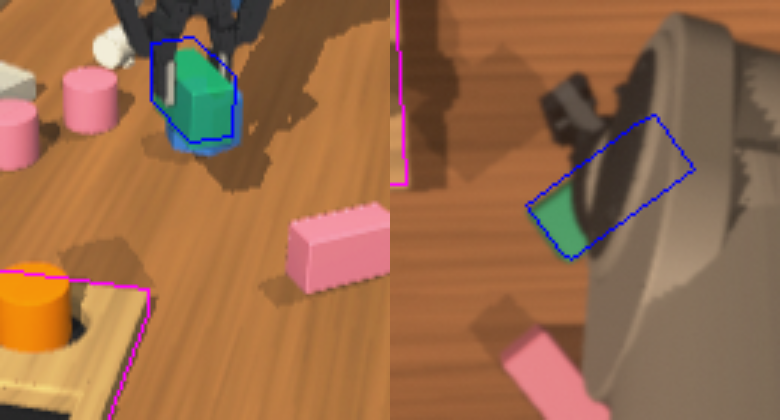

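>>> apply_moves(
  moves="1 0 0 0 0 0 -0.5;1 0 0 0 0 0 -1;1 0 0 0 0 0 -1;1 0 0 0 0 0 -1;1 0 0 0 0 0 -1;1 0 0 0 0 0 -1;1 0 0 0 0 0 -1;1 0 0 0 0 0 -1;1 0 0 0 0 0 -1;1 0 0 0 0 0 -1;1 0 0 0 0 0 -1;1 0 0 0 0 0 -1",
)

```text
t: 13.27
eef_pos: [0.4777, -0.0833, 0.1277]
tool_rot: [-0.001, 0.763, 0.647, -0.001]
contact_force: [0.7, 0.1, -2.8]
gripper_width: 0.416
```

>>> apply_moves(
  moves="1 0 0 0 0 0 -1;1 0 0 0 0 0 -1;1 0 0 0 0 0 -1;1 0 0 0 0 0 0;1 0.1 0.03 0 0 0 0;1 0.2 0.06 0 0 0 0;1 0.25 0.08 0 0 0 0;1 0.25 0.08 0 0 0 0;1 0.25 0.08 0 0 0 0;1 0.2 0.06 0 0 0 0;1 0.1 0.03 0 0 0 0;1 0 0 0 0 0 0",
)

```text
t: 14.27
eef_pos: [0.5224, 0.084, 0.1283]
tool_rot: [-0.001, 0.691, 0.723, -0.0]
contact_force: [-0.4, -0.6, -3.1]
gripper_width: 0.412
```

>>> apply_moves(
  moves="1 0.1 0.03 0 0 0 0;1 0.2 0.07 0 0 0 0;1 0.22 0.08 0 0 0 0;1 0.2 0.07 0 0 0 0;1 0.12 0.04 0 0 0 0;1 0.05 0.01 0 0 0 0;1 0 0 0.1 0 0 0;1 0 0 0.2 0 0 0;1 0 0 0.1 0 0 0;1 0 0 0 0 0 0",
)

```text
t: 15.1
eef_pos: [0.551, 0.1856, 0.0778]
tool_rot: [-0.001, 0.693, 0.721, -0.004]
contact_force: [-1.6, -0.6, -2.2]
gripper_width: 0.411
```

```bash
python3 v.py oblong .04 pics/a8.png .554 .17 .022
```

```text
[0.55104859 0.18556573 0.07778593] [-0.00094342  0.69285616  0.7210662  -0.0036045 ] 0.41107899937036013 [-1.6137827  -0.58119855 -2.16452256]
```

View pics/a8.png

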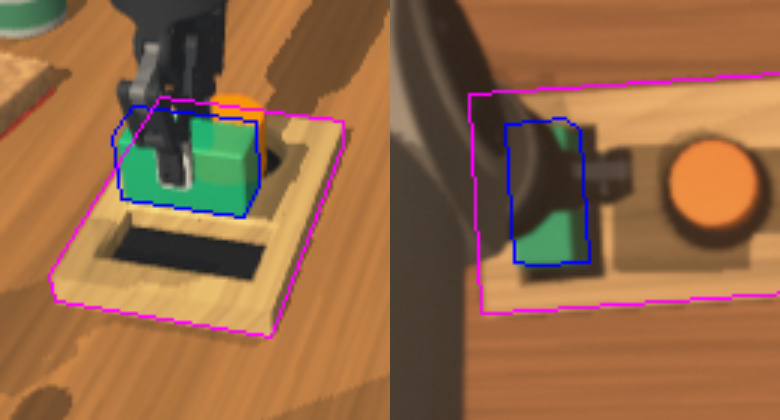

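>>> apply_moves(
  moves="1 0.06 0.045 0.05 0 0 0;1 0 0 0.1 0 0 0;1 0 0 0.05 0 0 0;1 0 0 0 0 0 0;1 0 0 0 0 0 0",
)

```text
t: 15.62
eef_pos: [0.5585, 0.1959, 0.0567]
tool_rot: [-0.0, 0.692, 0.722, -0.001]
contact_force: [0.4, 0.3, -1.5]
gripper_width: 0.412
```

```bash
python3 v.py oblong .04 pics/a9.png .554 .17 .022
```

```text
[0.5584514  0.19594346 0.05666114] [-2.32377179e-04  6.91962826e-01  7.21932763e-01 -6.92436412e-04] 0.4116736846915341 [ 0.35919488  0.33918347 -1.53511545]
```

View pics/a9.png

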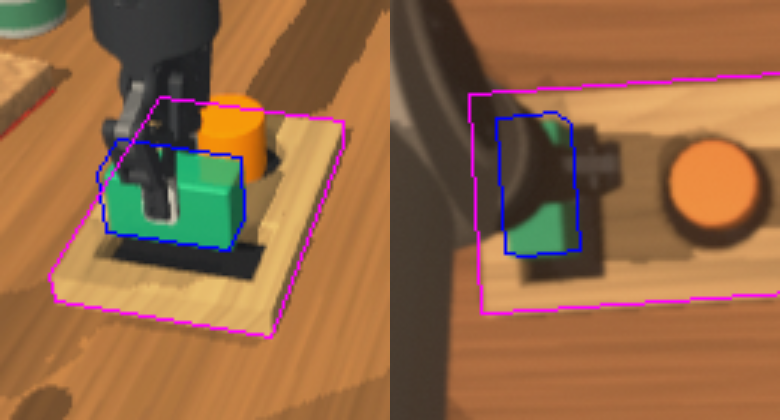

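Run:
```python
from h import *
import pickle
out=[]
for n in('side0','top0'):
    p=pickle.load(open(n+'.pkl','rb'));v=cv2.resize(p['image'],None,fx=4,fy=4,interpolation=3)
    c,s=np.cos(.04),np.sin(.04);R=np.array([[c,-s],[s,c]])
    a=np.linspace(0,2*np.pi,40)
    for P in(np.array([[.052,.027],[-.052,.027],[-.052,-.027],[.052,-.027]])+[0,.052],.038*np.c_[np.cos(a),np.sin(a)]-[0,.052]):
        W=P@R.T+[.556,.141]
        for z,col in((.022,(255,0,255)),(.004,(0,255,255))):
            uv=proj(p,np.c_[W,np.full(len(W),z)]);cv2.polylines(v,[((uv+.5)*4).astype(int)],True,col,1)
    x,y=(proj(p,[[.556,.141,.02]])[0]*4).astype(int)
    out.append(v[y-200:y+200,x-230:x+230][:, :390] if 0 else v[y-200:y+200,x-195:x+195] if n=='side0' else cv2.resize(v[y-200:y+200,x-240:x+240],(390,325)))
H=400;out=[cv2.copyMakeBorder(i,0,H-i.shape[0],0,0,0) for i in out]
cv2.imwrite('pics/pk.png',np.hstack(out)[:,:,::-1])
```

```text
(no output)
```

View pics/pk.png

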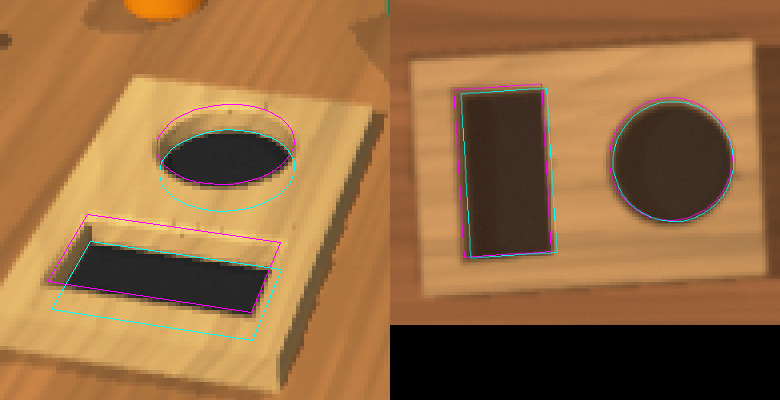

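>>> apply_moves(
  moves="1 -0.025 -0.03 0 0 0 0;1 0 0 0 0 0 0;1 0 0 0.05 0 0 0;1 0 0 0.06 0 0 0;1 0 0 0.05 0 0 0;1 0 0 0.03 0 0 0;1 0 0 0.03 0 0 0;1 0 0 0 0 0 0;1 0 0 0 0 0 0",
)

```text
t: 16.47
eef_pos: [0.5554, 0.193, 0.0306]
tool_rot: [-0.0, 0.692, 0.722, -0.0]
contact_force: [-0.3, -0.4, -1.9]
gripper_width: 0.418
```

```bash
python3 v.py oblong .04 pics/b1.png .554 .17 .022
```

```text
[0.55538774 0.19298    0.03056373] [-9.47102822e-05  6.92009496e-01  7.21888341e-01 -2.65860839e-04] 0.4176806857274384 [-0.31020234 -0.4374418  -1.86958493]
```

View pics/b1.png

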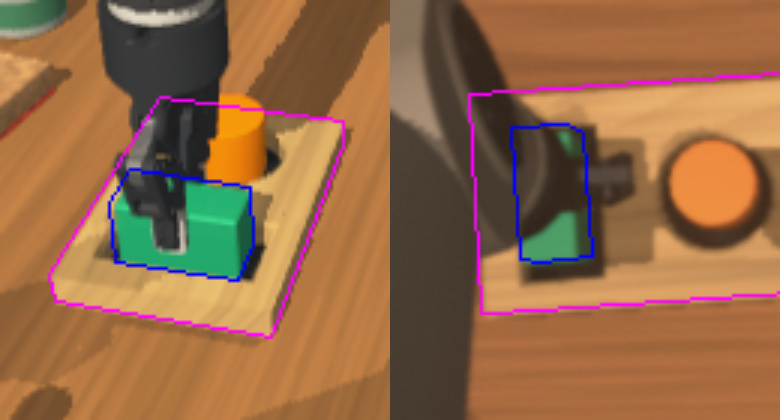

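>>> apply_moves(
  moves="1 0 0 0.02 0 0 0;1 0 0 0.015 0 0 0;1 0 0 0 0 0 0;1 0 0 0 0 0 0;0.5 0 0 0 0 0 0;0 0 0 0 0 0 0;-0.5 0 0 0 0 0 0;-1 0 0 0 0 0 0;-1 0 0 0 0 0 0;-1 0 0 0 0 0 0;-1 0 0 0 0 0 0;-1 0 0 0 0 0 0",
)

```text
t: 17.57
eef_pos: [0.5555, 0.1931, 0.0267]
tool_rot: [0.0, 0.692, 0.722, 0.0]
contact_force: [0.1, 0.3, -0.3]
gripper_width: 1.004
```

>>> apply_moves(
  moves="-1 0 0 -0.05 0 0 0;-1 0 0 -0.15 0 0 0;-1 0 0 -0.25 0 0 0;-1 0 0 -0.25 0 0 0;-1 0 0 -0.25 0 0 0;-1 0 0 -0.25 0 0 0;-1 0.3 -0.1 0 0 0 0;-1 0.3 -0.1 0 0 0 0;-1 0.3 -0.1 0 0 0 0;-1 0.3 -0.1 0 0 0 0;-1 0.2 -0.1 0 0 0 0;-1 0 0 0 0 0 0",
)

```text
t: 18.57
eef_pos: [0.4839, 0.366, 0.171]
tool_rot: [-0.002, 0.688, 0.725, 0.001]
contact_force: [-0.5, -0.2, 0.1]
gripper_width: 1.002
```

Run:
```python
from station import bot, imaging, nets
from h import *
import pickle
print(bot.get_obs()['eef_pos'],bot.get_obs()['t'])
P={}
for n in('top','side'):
    p=imaging.read_camera(n);P[n]=p;pickle.dump(p,open(n+'1.pkl','wb'))
t,s=P['top'],P['side']
a=cv2.resize(t['image'][110:240,120:270],None,fx=2.6,fy=2.6);b=cv2.resize(s['image'][170:300,140:290],None,fx=2.6,fy=2.6)
cv2.imwrite('pics/b2.png',np.hstack([a,b])[:,:,::-1])
for k,x0,bt,bs in(('oblong',[.554,.193,.04],(140,130,200,220),(150,190,260,280)),('round',[.558,.089,0],(190,140,245,215),(190,180,245,235))):
    mt=mask(t['image'],k,bt);ms=mask(s['image'],k,bs)
    print(k,mt.sum(),ms.sum(),'top',fit([(t,mt)],k,x0,.004),'side',fit([(s,ms)],k,x0,.004))
```

```text
[0.48385185 0.3660003  0.17096853] 18.5667
oblong 836 895 top (array([0.55282829, 0.19453169, 0.03313352]), np.float64(0.2522328548644338)) side (array([0.54709041, 0.19014868, 0.34543905]), np.float64(0.5267433453828458))
round 688 472 top (array([ 0.56003585,  0.08732788, -0.02343432]), np.float64(0.0629046967624259)) side (array([0.56230309, 0.08342968, 0.165127  ]), np.float64(0.6120721169823862))
```

View pics/b2.png

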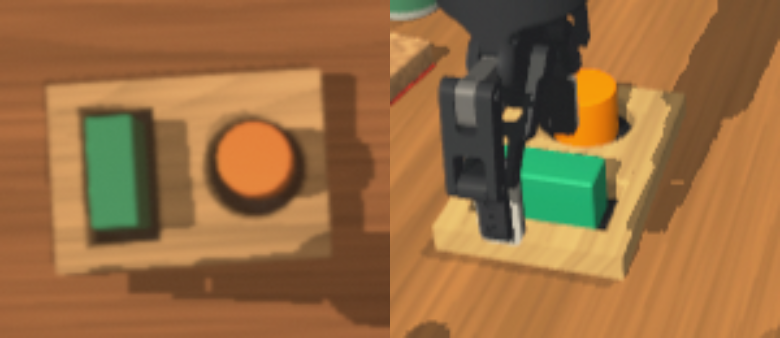

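Both sit in their pockets; the gripper hides part of the side view, so I move away for a clean check.

>>> apply_moves(
  moves="-1 0.25 -0.2 -0.1 0 0 0;-1 0.25 -0.2 -0.1 0 0 0;-1 0.25 -0.2 -0.1 0 0 0;-1 0.25 -0.15 -0.1 0 0 0;-1 0.25 -0.1 0 0 0 0;-1 0.25 -0.1 0 0 0 0;-1 0.25 -0.1 0 0 0 0;-1 0 0 0 0 0 0;-1 0 0 0 0 0 0",
)

```text
t: 19.42
eef_pos: [0.3534, 0.5633, 0.2184]
tool_rot: [0.0, 0.691, 0.722, -0.0]
contact_force: [0.7, -0.0, 0.1]
gripper_width: 1.002
```

Run:
```python
from station import bot, imaging, nets
from h import *
print(bot.get_obs()['eef_pos'],bot.get_obs()['t'])
t=imaging.read_camera('top');s=imaging.read_camera('side')
v=cv2.resize(s['image'],None,fx=4,fy=4,interpolation=3)
for k,x in(('oblong',(.553,.194,.035)),('round',(.559,.088,0))):
    P=pts(k,*x,.004);n=len(P)//2
    for Q in(P[:n],P[n:]): cv2.polylines(v,[((proj(s,Q)+.5)*4).astype(int)],True,(255,0,255),1)
cv2.imwrite('pics/b3.png',v[680:1140,560:1120][:,:,::-1])
```

```text
[0.35335437 0.56334971 0.21844552] 19.4167
```

View pics/b3.png

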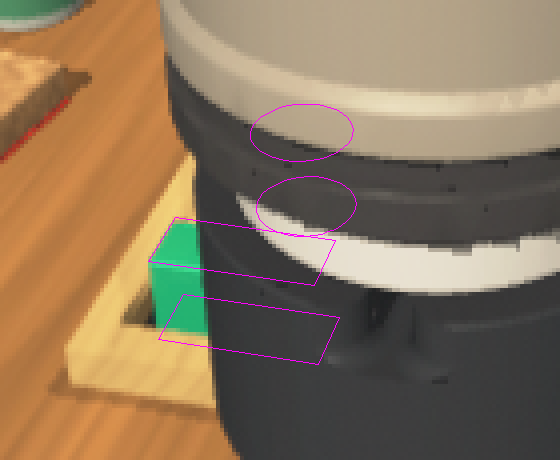

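>>> apply_moves(
  moves="-1 0.1 -0.2 0 0 0 0;-1 0.15 -0.25 0 0 0 0;-1 0.15 -0.25 0 0 0 0;-1 0.15 -0.25 0 0 0 0;-1 0.15 -0.25 0 0 0 0;-1 0.06 -0.13 0 0 0 0;-1 0 0 0 0 0 0;-1 0 0 0 0 0 0",
)

```text
t: 20.18
eef_pos: [0.1913, 0.6463, 0.2188]
tool_rot: [0.0, 0.692, 0.722, 0.0]
contact_force: [1.7, -0.5, 0.2]
gripper_width: 0.996
```

Run:
```python
from station import bot, imaging, nets
from h import *
print(bot.get_obs()['eef_pos'],bot.get_obs()['t'])
s=imaging.read_camera('side')
v=cv2.resize(s['image'],None,fx=4,fy=4,interpolation=3)
for k,x in(('oblong',(.553,.194,.035)),('round',(.559,.088,0))):
    P=pts(k,*x,.004);n=len(P)//2
    for Q in(P[:n],P[n:]): cv2.polylines(v,[((proj(s,Q)+.5)*4).astype(int)],True,(255,0,255),1)
cv2.imwrite('pics/b4.png',v[680:1140,560:1120][:,:,::-1])
```

```text
[0.19132873 0.64633308 0.21880172] 20.1833
```

View pics/b4.png

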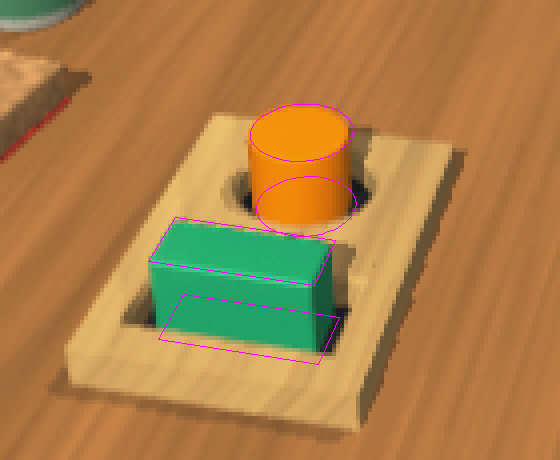

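Both tops match the seated model to within 1 px, upright and inside their pockets. Handing in.

```bash
python3 -c "
from station import bot
print(bot.hand_in())"
```

```text
the job is handed in; nothing more can be done
None
```

Both pieces are in the tray: the amber one in the round pocket and the green block in the oblong pocket. I lowered each under grip, let go and backed the arm clear. I handed the job in at about 20 s; no verdict is reported.

**Last checks:**
- **Position (top view):** the amber piece is about 3 mm from its pocket centre. The green block is about 2 mm off, and its length is within about 1 degree of the pocket's.
- **Height and tilt (clear side view):** both top faces match the outline of an upright, fully seated piece to about 1 px (about 2 mm). No tilt can be seen.

**Checks that failed or disagreed:**
- The automatic fits from the earlier side picture were useless because the gripper hid part of the view.
- The next side picture was blocked by the arm, so I moved it and checked the final one by eye.
- The top-view fit for the green block was loose, with about 25% mismatch.
- The wrist force gave no clear sign of touching the pocket floor, so the release heights came from the arm's position.

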